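Hang the washed batter pail on the drain hook beside the mitad

ROBOT

A 7-joint arm with a two-finger parallel gripper is mounted at the origin on the work surface. World frame = base frame: x ahead of the robot, y to its left, z up, the work surface at z = 0. Lengths are in m, angles in rad, forces in N, time in s.
With the tool pointing down it reaches from about 0.35 to 0.9 m from the base axis. Payload 19.9 kg.
Tool frame: the origin (TCP) lies midway between the tips of the shut fingers; the grasp point (between the pads) lies 19 mm behind it; z points along the fingers, y is the line along which they close (so a half turn about z gives the same grasp; the last joint's range is limited). The gripper opens to 94 mm and grips with 3 to 60 N. Pads are 16 mm wide; open, the fingers measure 119 mm over their backs; the gripper's body (75 mm by 177 mm) begins 78 mm behind the grasp point.
Start: joints at [1.153, 0.417, -0.01, 1.614, 0.005, 1.111, -0.053], TCP at [0.229, -0.581, 0.205] pointing down, gripper open.
Joint ranges: [-2.81, 2.81], [-0.39, 2.02], [-1.27, 1.25], [0.06, 2.57], [-1.19, 4.33], [0.19, 2], [-2.82, 2.82]. Speed limits (rad/s): [1.89, 1.89, 2.39, 2.39, 3.01, 3.01, 3.01].

INTERFACE

Orientations are given as a unit quaternion [w, x, y, z].
In Python, from workcell import state, optics, ticket gives the robot as it stands.
- The arm moves only by the tool apply_moves, never from a script. Its argument "plan" is a list of rows, each an object of numbers: "x", "y", "z": the shift along the tool's x, y, z in m; "twist": the turn about the tool's z in degrees. In form: [{"x": .., "y": .., "z": .., "twist": ..}, ...]. A call has 1 to 8 rows; each row is the pose to reach, as a shift and turn from the pose commanded when the call began, along the tool's axes at that moment; what a row does not reach only later rows make up. A row lasts 1/10 s, in which the tool goes at most 50 mm and 8.59 degrees, less where a joint would pass 70% of its speed; a pose out of reach is approached as far as the arm can. A call with a gripper value outside its range is refused whole. "fingers" is the finger opening in m, from 0 to 0.094, set as the call begins (left out, the last holds). The fingers move at their own pace and stop on an object; "force" is the grip in N (left out, the last holds). Time passes only in rows, so rows that repeat a pose let the fingers close. It gives the time, the measured TCP pose, the force, the opening and the grip force at its end, in the units of the state.
- state(): the state, without advancing time (a new reading comes with each control period).
- optics.snapshot(name): name is "scene" or "side" or "wrist"; returns the picture (420x560x3 uint8, red, green, blue); there is no depth.
- optics.calibration(name): a dict with "mtx" (3x3 intrinsics, pixels), "R" (3x3) and "t" (3): a world point X has camera coordinates R X + t; the wrist camera has in their place "mount" (4x4, takes a point from camera to tool coordinates, whose origin is the TCP and whose axes are the flange's). Camera axes: x right, y down, z forward; pixel columns grow to the right and rows downward; lengths in m; the calibration is good to about 2 mm. A picture is of the moment at which its call begins: read the wrist's pose just before it. calibration takes no time and is no camera call.
- ticket.hand_in(): hands the job in; it is judged then, once.
The state is a dict: "t": time; "joint_pos": joint angles; "joint_vel": joint speeds; "tau": joint torques, N m; "eef_pos": TCP position; "ee_rot": TCP orientation; "ft_force": force on the tool from outside, world axes, zero at the start; "ft_torque": the same for the moment, N m; "finger_gap": opening from 0.0 (shut) to 1.0 (fully open); "grip_force": force on a finger pad.
Only numpy, scipy, OpenCV 4.12 (cv2) and the standard library are available. Lean on these libraries where they do the work, as an engineer would, in place of code of your own. Each camera call takes 0.05 s, during which the arm holds its last target. There are 200 camera calls.

TASK

Slide the blue batter pail along the bench, upright, until its wire handle stands over the lowered hook of the drain stand, then press the orange pad all the way down so that the hook lifts the pail by its handle. Leave the pail hanging still, clear of the bench, with the hook arm staying up, and leave the other kitchen things where they are.

Things in the scene. Friction and masses are not known exactly. Their poses are not given: they have to be found in the camera images.
- pail: Blue pail, loose, about 0.3 kg: round straight wall 120 mm across, 75 mm tall, 3 mm thick, open top. Origin: centre of underside, z up. A rigid 8 mm steel wire handle arches over it in the pail's x-z plane: legs 62 mm either side of the axis at the rim, 52 mm at 130 mm height, nearly flat top (25 mm either side of the middle) centred 160 mm above the underside.
- bail_mid (a point): Middle of the pail handle's top bar (on the wire's axis), 160 mm above the pail's underside.
- stand: Dark steel drain stand fixed to the bench: 90 x 90 mm base plate, two cheeks up to 203 mm. Origin: centre of underside. On a pivot 190 mm above the bench, between the cheeks, a steel arm (8 mm rod) rocks in the stand's y-z plane: upturned hook at its +y end, orange press pad at its -y end.
- drain_arm (a joint): Angle of the rocking arm, rad: 0 = hook fully down (arm slopes 0.38 rad down towards the hook), 0.5 = hook fully up, pad fully down (stop). A stiff pivot holds the arm where it is left; pressing the pad takes about 7 N, about 12 N with the pail on the hook.
- hook_seat (a point): Where the handle bar's axis lies when hung, mid-bed of the U-shaped hook; moves with the arm. Arm down: 140 mm from the pivot along the stand's +y, 123 mm above the bench (195 mm arm up). The bed (8 mm rod, axis 8 mm lower) runs 25 mm either way along the stand's y; its outer tip tops out 132 mm high, its inner bump 165 mm (arm down), stopping a handle pushed too far.
- press_pad (a point): Centre of the top face of the orange press pad (60 mm along the stand's x, 50 mm along the arm, 8 mm thick), 130 mm from the pivot; moves with the arm: about 246 mm above the bench with the arm down, about 182 mm with it up.
- bowl: Bystander: brown bowl 130 mm across, 60 mm tall, origin under its centre.
- ladle: Bystander: red plastic ladle lying along its y, 270 mm long, cup (68 mm across) at its +y end, at most 30 mm tall; origin near its middle on the bench.
- tongs: Bystander: steel tongs lying along their y, 230 mm long, 45 mm wide, 14 mm tall; origin at the middle.
- cup: Bystander: white mug, 76 mm across, 80 mm tall, handle at +y; origin under its centre.
- jar: Bystander: amber jar with a red cap, 80 mm across, 110 mm tall; origin under its centre.
- potlid: Bystander: aluminium pot lid 200 mm across lying knob up, 45 mm tall; origin under its centre.
Not all that is in view belongs to the job. Of the things shaped like the pail, the blue one is meant.

How it is judged:
On the way:
1. the pail stands on the bench with the middle of its handle over the lowered hook (within 45 mm of the hook's seat, seen from above) (horizontal distance between bail_mid and hook_seat below 0.045 m and height (world z) of pail below 0.012 m and value of joint drain_arm below 0.15 rad and angle between pail's own z axis and vertical below 0.15 rad), for 0.2 s.
At the end, for the whole second after the job is handed in: Arm up (joint above 0.4 rad); pail hanging by its handle (handle middle within 45 mm of the hook seat), underside over 20 mm above the bench, tilt below 0.4 rad, at rest (30 mm/s, 0.4 rad/s, arm 0.05 rad/s); bowl, ladle, tongs, mug, jar, pot lid within 40 mm of their starts (height (world z) of pail above 0.02 m and value of joint drain_arm above 0.4 rad and distance between bail_mid and hook_seat below 0.045 m and angle between pail's own z axis and vertical below 0.4 rad and linear speed of pail below 0.03 m/s and angular speed of pail below 0.4 rad/s and velocity of joint drain_arm below 0.05 rad/s and distance of each of bowl, ladle, tongs, cup, jar, potlid from where it was at the start of the episode below 0.04 m); the robot touches nothing.
It fails at once if the pail is tipped over (more than 0.7 rad) (angle between pail's own z axis and vertical above 0.7 rad).
It fails at once if a bystander is moved by more than 40 mm (distance of any of bowl, ladle, tongs, cup, jar, potlid from where it was at the start of the episode above 0.04 m).
It also fails if it takes over 58 s, if anything falls off the work surface, if the arm or the gripper's body presses on something with over 40 N, if the wrist force passes 120 N, or if a joint passes its speed limit or range.

## Working session

There is one attempt and no reset: what is moved stays moved. The work goes in short steps, Python scripts to look and compute and a tool call to move; the robot and the scene stay as the last step left them, time stands still between calls to the robot, and variables do not carry over. Pictures are saved under pics/ and viewed, at most 10 in all, crops included, and the job is handed in when it is done.

Besides the shell and the picture viewer there is one more tool, called after "Emit:" as name([rows], argument=value, ...), one row to a line, values as JSON. apply_moves: Moves the arm, as the interface text tells. Its arguments: {"type":"object","properties":{"plan":{"type":"array","items":{"type":"object","properties":{"x":{"type":"number"},"y":{"type":"number"},"z":{"type":"number"},"twist":{"type":"number"}}}},"fingers":{"type":"number"},"force":{"type":"number"}},"required":["plan"]}

```bash
mkdir -p pics; python3 - <<'E'
from workcell import state, optics
import cv2, numpy as np
s=state(); print(s)
for n in ["scene","side"]:
    im=optics.snapshot(n); cv2.imwrite(f"pics/{n}0.png",im[:,:,::-1])
    c=optics.calibration(n); print(n,c['mtx'],c['R'],c['t'])
print(optics.calibration("wrist"))
E
```

```text
{'t': 0.0, 'joint_pos': array([ 1.15350277,  0.41794204, -0.01031884,  1.61420011,  0.00468779,
        1.1107003 , -0.05299401]), 'joint_vel': array([-1.02553288e-04,  2.75416606e-04, -5.11440664e-05, -8.87863522e-04,
        1.74964832e-03, -5.06131929e-04, -7.34275239e-04]), 'tau': array([ 1.13726594e-04, -8.51235437e+01,  6.39327262e-01, -4.25981390e+01,
       -4.86751820e-02,  1.88053516e-02,  1.89769630e-04]), 'eef_pos': array([ 0.22923734, -0.58102063,  0.20483424]), 'ee_rot': array([-5.94006308e-04,  9.82396905e-01,  1.86804563e-01, -1.50869535e-04]), 'ft_force': array([-0.02316401, -0.12061511, -0.19696509]), 'ft_torque': array([ 0.01015547, -0.01260821, -0.00800671]), 'grip_force': 0.0, 'finger_gap': 0.9957904143877521}
scene [[508.63880115   0.         286.88467836]
 [  0.         508.63880115 208.45640112]
 [  0.           0.           1.        ]] [[ 0.08379184  0.99640461 -0.01252127]
 [ 0.67171518 -0.06575994 -0.73788505]
 [-0.73605547  0.05341802 -0.67481024]] [-0.02665128 -0.26232815  2.22919541]
side [[404.57765768   0.         281.39808976]
 [  0.         404.57765768 216.37256503]
 [  0.           0.           1.        ]] [[-0.85088732 -0.52494247  0.02064403]
 [-0.35198645  0.54048772 -0.7641849 ]
 [ 0.38999526 -0.65750166 -0.64466678]] [0.48906405 0.34711761 1.06426804]
{'mtx': array([[359.62451326,   0.        , 284.08446612],
       [  0.        , 359.62451326, 209.82727565],
       [  0.        ,   0.        ,   1.        ]]), 'mount': array([[ 1.30601164e-03, -9.69252067e-01, -2.46066504e-01,
         7.17048864e-02],
       [ 9.99999146e-01,  1.27942448e-03,  2.67918254e-04,
         3.54075526e-04],
       [ 5.51431872e-05, -2.46066644e-01,  9.69252910e-01,
        -1.79384935e-01],
       [ 0.00000000e+00,  0.00000000e+00,  0.00000000e+00,
         1.00000000e+00]])}
```

View pics/scene0.png

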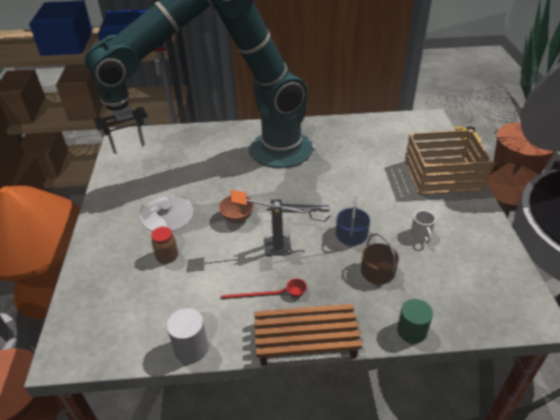

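View pics/side0.png

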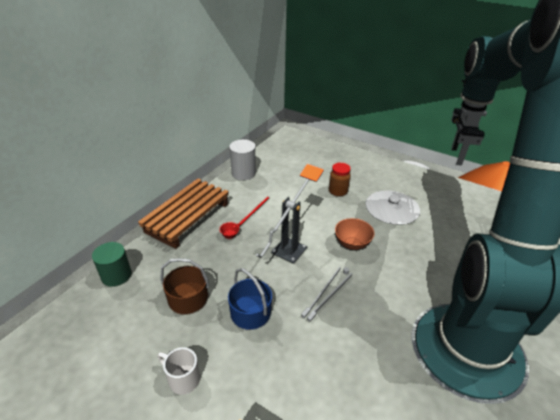

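The scene view shows the blue pail at (352,227), with its handle edge-on and just right of the hook tip (325,215). Its pad is at (239,197).

Possible confusions, by scene pixel:
- Brown pail at (380,262)
- Green canister at (415,320)
- Mug at (424,226)
- Blue bin on the shelf at (62,27)

The blue pail with the wire handle at (352,227) is the match, which is side pixel (251,303). I'll check it in a close crop.

```bash
python3 - <<'E'
import cv2, numpy as np
a=cv2.imread("pics/scene0.png")[180:290,210:410]; b=cv2.imread("pics/side0.png")[150:340,200:390]
a=cv2.resize(a,(480,264),interpolation=2); b=cv2.resize(b,(600,600),interpolation=2)
a=cv2.imread("pics/scene0.png")[180:280,210:400]
a=cv2.resize(a,None,fx=4.2,fy=4.2,interpolation=cv2.INTER_CUBIC)
cv2.imwrite("pics/cs.png",a)
cv2.imwrite("pics/cd.png",b)
E
```

```text
(no output)
```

View pics/cs.png

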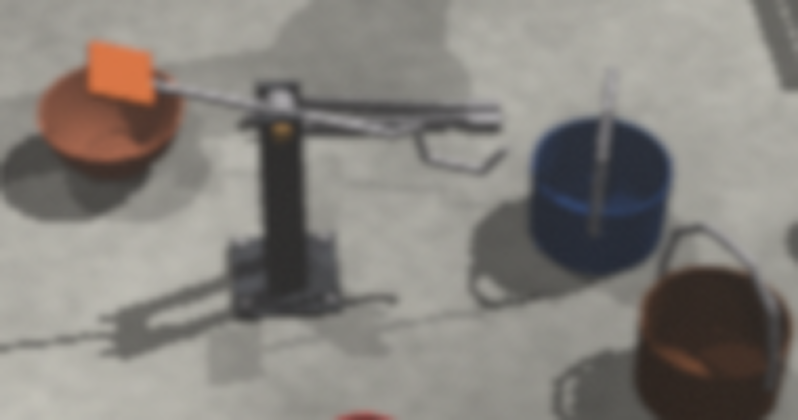

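View pics/cd.png

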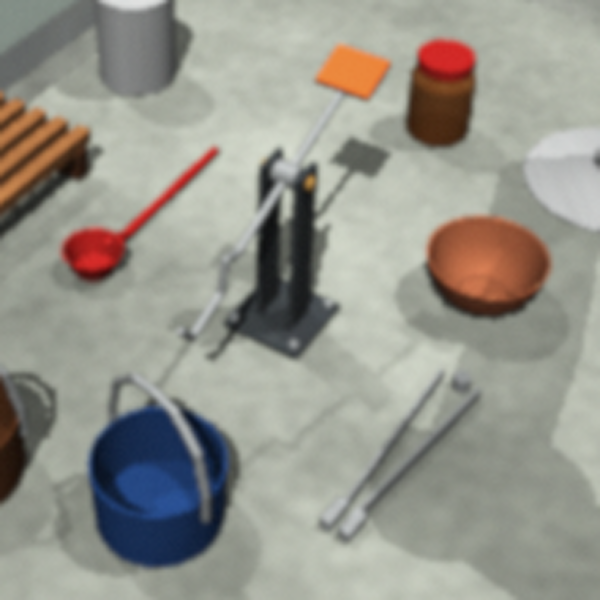

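The crops confirm a blue open pail with a wire handle. In the scene crop the handle top is near (606,110), the hook bed mid near (454,165), the pivot (282,103) and the pad (121,72). In the side crop the handle mid is near (160,393), the bed mid (207,315), the pivot (288,174) and the pad (353,72).

```bash
cat > h.py <<'E'
import cv2, numpy as np
from workcell import state, optics
C={n:optics.calibration(n) for n in("scene","side")}
def ray(n,uv):
    c=C[n];d=c['R'].T@np.linalg.solve(c['mtx'],[*uv,1]);return -c['R'].T@c['t'],d
def onz(n,uv,z):
    o,d=ray(n,uv);return o+d*(z-o[2])/d[2]
def tri(a,b):
    P=[C[n]['mtx']@np.c_[C[n]['R'],C[n]['t']] for n in("scene","side")]
    X=cv2.triangulatePoints(*P,np.array(a,float).reshape(2,1),np.array(b,float).reshape(2,1))[:,0];return X[:3]/X[3]
def blue(n,im):
    h=cv2.cvtColor(im,cv2.COLOR_RGB2HSV);m=cv2.inRange(h,(105,110,40),(125,255,255))
    if n=="scene": m[:150]=0
    else: m[:, 420:]=0
    cs=cv2.findContours(m,0,2)[0];return max(cs,key=cv2.contourArea)
def pail(n,im):
    "pail axis xy: convex hull of mask -> points on z=0.075 rim plane (upper hull) fitted to r=.06 circle"
    from scipy.optimize import least_squares
    c=cv2.convexHull(blue(n,im))[:,0].astype(float)
    q=np.vstack([np.linspace(a,b,6) for a,b in zip(c,np.roll(c,-1,0))])
    (u,v)=q.mean(0); q=q[q[:,1]<v-3]
    w=np.array([onz(n,p,.075)[:2] for p in q])
    r=least_squares(lambda p:np.hypot(*(w-p[:2]).T)-.06,w.mean(0),loss='soft_l1',f_scale=.003)
    return r.x,np.abs(r.fun).mean()
E
python3 - <<'E'
from h import *
S=lambda u,v:(210+u/4.2,180+v/4.2); D=lambda u,v:(200+u/3.158,150+v/3.158)
f=lambda a:np.round(a,4)
for k,a,b in [("pad",(121,72),(353,72)),("pivot",(282,103),(288,174)),("bed",(454,165),(207,315)),("tip",(503,150),(185,335)),("bail",(606,110),(160,393)),]:
    print(k,f(tri(S(*a),D(*b))))
print("pad z.246",f(onz("scene",S(121,72),.246)),f(onz("side",D(353,72),.246)))
print("bail z.16",f(onz("scene",S(606,110),.16)),f(onz("side",D(160,393),.16)))
print("bed z.115",f(onz("scene",S(454,165),.115)),f(onz("side",D(207,315),.115)))
print("legs side z.075",f(onz("side",D(112,418),.10)),f(onz("side",D(208,520),.075)), "scene legnear",f(onz("scene",S(594,235),.075)))
print("base",[f(onz("side",D(*p),.005)) for p in[(340,310),(293,357),(225,318)]])
for n in("scene","side"):
    print(n,pail(n,cv2.imread(f"pics/{n}0.png")[:,:,::-1]))
E
```

```text
pad [ 0.5798 -0.1748  0.2383]
pivot [ 0.5785 -0.0521  0.1938]
bed [0.582  0.084  0.1184]
tip [0.579  0.1239 0.1286]
bail [0.5528 0.2081 0.1436]
pad z.246 [ 0.5902 -0.1734  0.246 ] [ 0.5745 -0.1673  0.246 ]
bail z.16 [0.5753 0.2076 0.16  ] [0.5409 0.2107 0.16  ]
bed z.115 [0.5801 0.0859 0.115 ] [0.5831 0.0781 0.115 ]
legs side z.075 [0.5912 0.2131 0.1   ] [0.4747 0.2414 0.075 ] scene legnear [0.6307 0.1943 0.075 ]
base [array([ 0.532 , -0.0952,  0.005 ]), array([ 0.5394, -0.011 ,  0.005 ]), array([ 0.6263, -0.0203,  0.005 ])]h.py:23: RuntimeWarning: Mean of empty slice.
  r=least_squares(lambda p:np.hypot(*(w-p[:2]).T)-.06,w.mean(0),loss='soft_l1',f_scale=.003)
  ret = ret.dtype.type(ret / rcount)
Traceback (most recent call last):
  File "h.py", line 23, in pail
    r=least_squares(lambda p:np.hypot(*(w-p[:2]).T)-.06,w.mean(0),loss='soft_l1',f_scale=.003)
ValueError: Initial guess is outside of provided bounds
```

```bash
sed -i 's/(105,110,40),(125,255,255)/(102,90,20),(130,255,255)/; s/m\[:150\]=0/m[:190]=0/' h.py; python3 - <<'E'
from h import *
for n in("scene","side"):
    im=cv2.imread(f"pics/{n}0.png")[:,:,::-1].copy()
    print(n,cv2.boundingRect(blue(n,im)),cv2.contourArea(blue(n,im)),pail(n,im))
E
```

```text
scene (354, 225, 14, 7) 44.0 (array([0.6430091 , 0.24977904]), np.float64(9.957748420266407e-06))
side (228, 278, 44, 51) 1522.0 (array([0.54418927, 0.21399949]), np.float64(0.0011872391379977839))
```

```bash
python3 - <<'E'
from h import *
S=lambda u,v:(210+u/4.2,180+v/4.2)
im=cv2.imread("pics/scene0.png"); 
print(im[220:236:4,345],im[240,352])
h=cv2.cvtColor(im,cv2.COLOR_BGR2HSV);print(h[220:244:4,345])
print(onz("scene",S(601,165),.075),onz("scene",S(532,165),.075),onz("scene",S(671,165),.075))
print(onz("scene",S(601,120),.075),onz("scene",S(601,212),.075))
E
```

```text
[[56 46 42]
 [59 48 43]
 [96 65 49]
 [55 45 41]] [55 44 39]
[[111  64  56]
 [111  69  59]
 [110 125  96]
 [111  65  55]
 [110  70  55]
 [110  70  55]]
[0.55050193 0.21457144 0.075     ] [0.54492683 0.15728583 0.075     ] [0.55615118 0.27261891 0.075     ]
[0.49552095 0.22455162 0.075     ] [0.6053505 0.2046153 0.075    ]
```

```bash
cat >> h.py <<'E'
from scipy.spatial.transform import Rotation as Ro
def go(p,yang=None,R=None,pos=None):
    "tool-frame shift and twist to world p with tool y at world angle yang (deg)"
    s=state();q=s['ee_rot'];R=Ro.from_quat([*q[1:],q[0]]).as_matrix();pos=s['eef_pos']
    d=R.T@(np.array(p)-pos);cur=np.degrees(np.arctan2(R[1,1],R[0,1]))
    tw=None if yang is None else -((yang-cur+180)%360-180)
    print("shift",np.round(d,4),"twist",None if tw is None else round(tw,1),"cur yang",round(cur,1),"pos",np.round(pos,4))
E
python3 - <<'E'
from h import *
print("mug",onz("scene",(424,219),.08),onz("side",(182,358),.08), onz("side",(165,352),.05), onz("scene",(428,238),.04))
go((.42,-.1,.29),-13); go((.517,.325,.29),15)
E
```

```text
mug [0.57811676 0.45914182 0.08      ] [0.57004321 0.45026005 0.08      ] [0.63121421 0.44915816 0.05      ] [0.6322857  0.46458176 0.04      ]
shift [ 0.354  -0.3776 -0.0847] twist -55.5 cur yang -68.5 pos [ 0.2293 -0.5811  0.2049]
shift [ 0.6002 -0.7373 -0.0843] twist -83.5 cur yang -68.5 pos [ 0.2293 -0.5811  0.2049]
```

Emit:
apply_moves([
  {"x": 0.03,"y": -0.03,"z": -0.02,"twist": -7},
  {"x": 0.065,"y": -0.065,"z": -0.04,"twist": -14},
  {"x": 0.1,"y": -0.1,"z": -0.06,"twist": -21},
  {"x": 0.135,"y": -0.135,"z": -0.085,"twist": -28},
  {"x": 0.17,"y": -0.17,"z": -0.085,"twist": -35},
  {"x": 0.2,"y": -0.2,"z": -0.085,"twist": -42},
  {"x": 0.235,"y": -0.235,"z": -0.085,"twist": -49},
  {"x": 0.27,"y": -0.27,"z": -0.085,"twist": -55},
], fingers=0.06)

```text
t: 0.9
eef_pos: [0.3808, -0.231, 0.2905]
ee_rot: [0.0, 0.784, 0.621, -0.0]
ft_force: [1.1, 0.4, -0.2]
finger_gap: 0.639
grip_force: 0.0
```

```bash
python3 -c "
from h import *
go((.42,-.1,.29),-13); go((.517,.325,.29),15)"
```

```text
shift [0.1365 0.0082 0.0004] twist -0.2 cur yang -13.2 pos [ 0.3808 -0.231   0.2905]
shift [5.724e-01 5.700e-03 3.000e-04] twist -28.2 cur yang -13.2 pos [ 0.3808 -0.231   0.2905]
```

Emit:
apply_moves([
  {"x": 0.045,"y": 0,"z": 0,"twist": -4},
  {"x": 0.09,"y": 0,"z": 0,"twist": -8},
  {"x": 0.135,"y": 0,"z": 0,"twist": -12},
  {"x": 0.18,"y": 0,"z": 0,"twist": -16},
  {"x": 0.225,"y": 0.002,"z": 0,"twist": -20},
  {"x": 0.27,"y": 0.003,"z": 0,"twist": -24},
  {"x": 0.315,"y": 0.004,"z": 0,"twist": -28},
  {"x": 0.36,"y": 0.004,"z": 0,"twist": -28},
])

```text
t: 1.7
eef_pos: [0.4684, 0.1178, 0.2905]
ee_rot: [0.0, 0.611, 0.792, 0.0]
ft_force: [1.3, -0.9, -0.4]
finger_gap: 0.637
grip_force: 0.0
```

```bash
python3 -c "
from h import *
go((.517,.325,.29),15)"
```

```text
shift [0.1881 0.0994 0.0005] twist -0.3 cur yang 14.7 pos [0.4684 0.1178 0.2905]
```

Emit:
apply_moves([
  {"x": 0.038,"y": 0.02,"z": 0,"twist": 0},
  {"x": 0.076,"y": 0.04,"z": 0,"twist": 0},
  {"x": 0.114,"y": 0.06,"z": 0,"twist": 0},
  {"x": 0.152,"y": 0.08,"z": 0,"twist": 0},
  {"x": 0.188,"y": 0.099,"z": 0,"twist": 0},
  {"x": 0.188,"y": 0.099,"z": 0.045,"twist": 0},
  {"x": 0.188,"y": 0.099,"z": 0.09,"twist": 0},
  {"x": 0.188,"y": 0.099,"z": 0.12,"twist": 0},
])

```text
t: 2.5
eef_pos: [0.516, 0.3225, 0.1672]
ee_rot: [-0.001, 0.612, 0.791, -0.001]
ft_force: [0.2, -0.9, 0.7]
finger_gap: 0.638
grip_force: 0.0
```

```bash
python3 - <<'E'
from h import *
go((.517,.325,.045),15)
a=optics.snapshot("scene");b=optics.snapshot("side")
o=np.zeros((600,800,3),np.uint8)
o[:300,:]=cv2.resize(a[160:280,200:520],(800,300),interpolation=2);o[300:,:]=cv2.resize(b[200:365,100:540],(800,300),interpolation=2)
cv2.imwrite("pics/p1.png",o[:,:,::-1])
E
```

```text
shift [0.0022 0.002  0.1222] twist -0.4 cur yang 14.6 pos [0.516  0.3225 0.1672]
```

View pics/p1.png

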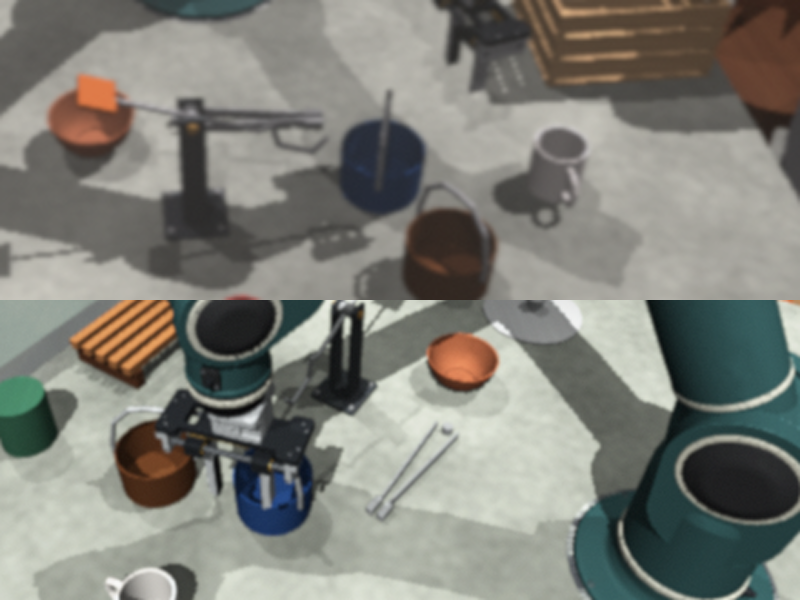

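The picture shows the gripper above and beyond the pail on its +y side, and the scene is otherwise undisturbed. The brown pail (scene 380,262) is close by, so I'll check the clearance.

```bash
python3 - <<'E'
from h import *
S=lambda u,v:(210+u/4.2,180+v/4.2);D=lambda u,v:(100+u/1.818,200+(v-300)/1.818)
print(onz("scene",S(715,312),.075),onz("side",D(156,455),.075),onz("side",D(145,411),.16),onz("scene",S(715,230),.16))
E
```

```text
[0.72249569 0.27295304 0.075     ] [0.71335746 0.278393   0.075     ] [0.72431088 0.27311582 0.16      ] [0.71604846 0.26479178 0.16      ]
```

Emit:
apply_moves([
  {"x": 0.002,"y": 0.002,"z": 0.04,"twist": 0},
  {"x": 0.002,"y": 0.002,"z": 0.08,"twist": 0},
  {"x": 0.002,"y": 0.002,"z": 0.11,"twist": 0},
  {"x": 0.002,"y": 0.002,"z": 0.122,"twist": 0},
  {"x": -0.01,"y": 0.002,"z": 0.122,"twist": 0},
  {"x": -0.02,"y": 0.002,"z": 0.122,"twist": 0},
  {"x": -0.03,"y": 0.002,"z": 0.122,"twist": 0},
  {"x": -0.04,"y": 0.002,"z": 0.122,"twist": 0},
])

```text
t: 3.4
eef_pos: [0.5301, 0.2837, 0.0498]
ee_rot: [0.001, 0.612, 0.791, 0.001]
ft_force: [0.6, 0.8, -0.4]
finger_gap: 0.636
grip_force: 0.0
```

Emit:
apply_moves([
  {"x": -0.006},
  {"x": -0.012},
  {"x": -0.018},
  {"x": -0.024},
  {"x": -0.03},
  {"x": -0.036},
  {"x": -0.042},
  {"x": -0.048},
])

```text
invalid input
```

```bash
python3 - <<'E'
from h import *
go((.565,.147,.045),15); print(state()['ft_force'])
b=optics.snapshot("side");a=optics.snapshot("scene");print(pail("side",b))
o=np.zeros((600,800,3),np.uint8)
o[:300,:]=cv2.resize(a[180:270,220:460],(800,300),interpolation=2);o[300:,:]=cv2.resize(b[210:330,180:500],(800,300),interpolation=2)
cv2.imwrite("pics/p2.png",o[:,:,::-1])
E
```

```text
shift [-0.1411 -0.0004  0.0048] twist -0.5 cur yang 14.5 pos [0.5301 0.2837 0.0498]
[ 0.57462316  0.80978275 -0.40873233]
(array([0.52914879, 0.31414339]), np.float64(0.0043353594004190395))
```

View pics/p2.png

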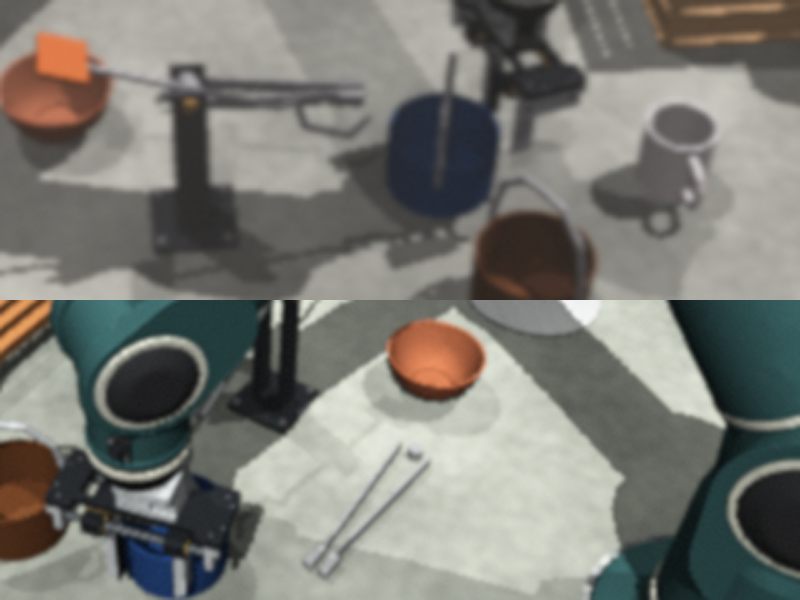

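The fingers have reached the pail's +y wall and it has not moved yet. In the scene half of the picture the handle top is at (452,60) and the hook tip at (367,120). Next is the push.

Emit:
apply_moves([
  {"x": -0.007,"y": 0,"z": 0.003,"twist": 0},
  {"x": -0.014,"y": 0,"z": 0.003,"twist": 0},
  {"x": -0.021,"y": 0,"z": 0.003,"twist": 0},
  {"x": -0.028,"y": 0,"z": 0.003,"twist": 0},
  {"x": -0.035,"y": 0,"z": 0.003,"twist": 0},
  {"x": -0.042,"y": 0,"z": 0.003,"twist": 0},
  {"x": -0.049,"y": 0,"z": 0.003,"twist": 0},
  {"x": -0.056,"y": 0,"z": 0.003,"twist": 0},
])

```text
t: 4.3
eef_pos: [0.5432, 0.23, 0.0455]
ee_rot: [-0.0, 0.612, 0.791, 0.0]
ft_force: [0.4, 1.7, -0.1]
finger_gap: 0.636
grip_force: 0.6
```

Emit:
apply_moves([
  {"x": -0.007,"y": 0,"z": 0,"twist": 0},
  {"x": -0.014,"y": 0,"z": 0,"twist": 0},
  {"x": -0.021,"y": 0,"z": 0,"twist": 0},
  {"x": -0.028,"y": 0,"z": 0,"twist": 0},
  {"x": -0.035,"y": 0,"z": 0,"twist": 0},
  {"x": -0.042,"y": 0,"z": 0,"twist": 0},
  {"x": -0.042,"y": 0,"z": 0,"twist": 0},
  {"x": -0.042,"y": 0,"z": 0,"twist": 0},
])

```text
t: 5.1
eef_pos: [0.5536, 0.1897, 0.0455]
ee_rot: [-0.0, 0.612, 0.791, -0.0]
ft_force: [-0.3, 0.4, 0.2]
finger_gap: 0.639
grip_force: 0.0
```

```bash
python3 - <<'E'
from h import *
go((.565,.147,.045),15); print(state()['ft_force'])
a=optics.snapshot("scene")
o=cv2.resize(a[180:270,270:390],(800,600),interpolation=2)
cv2.imwrite("pics/p3.png",o[:,:,::-1])
E
```

```text
shift [-0.0442  0.0003  0.0005] twist -0.5 cur yang 14.5 pos [0.5536 0.1897 0.0455]
[-0.31394501  0.43992731  0.16168436]
```

View pics/p3.png

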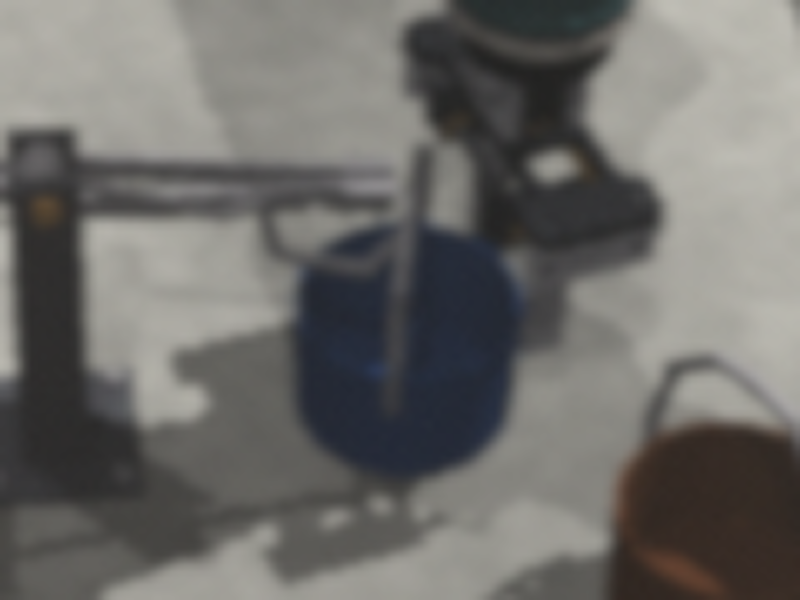

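The pail is upright with its handle over the hook tip (390,250 in the crop). The rim centre is near (408,300) and the bail top near (413,205).

```bash
python3 - <<'E'
from h import *
S=lambda u,v:(270+u/6.667,180+v/6.667)
for p,z in [((408,305),.075),((300,305),.075),((520,305),.075),((413,205),.16),((325,262),.115),((390,250),.13)]: print(np.round(onz("scene",S(*p),z),4))
E
```

```text
[0.5752 0.1334 0.075 ]
[0.5698 0.0776 0.075 ]
[0.5808 0.1912 0.075 ]
[0.5904 0.1297 0.16  ]
[0.5804 0.0881 0.115 ]
[0.5904 0.1194 0.13  ]
```

Emit:
apply_moves([
  {"x": -0.007,"y": 0,"z": 0,"twist": 0},
  {"x": -0.014,"y": 0,"z": 0,"twist": 0},
  {"x": -0.021,"y": 0,"z": 0,"twist": 0},
  {"x": -0.028,"y": 0,"z": 0,"twist": 0},
  {"x": -0.035,"y": 0,"z": 0,"twist": 0},
  {"x": -0.042,"y": 0,"z": 0,"twist": 0},
  {"x": -0.043,"y": 0,"z": 0,"twist": 0},
  {"x": -0.043,"y": 0,"z": 0,"twist": 0},
])

```text
t: 5.95
eef_pos: [0.5644, 0.1478, 0.0454]
ee_rot: [0.0, 0.612, 0.791, -0.0]
ft_force: [-0.8, 0.2, -0.5]
finger_gap: 0.64
grip_force: 0.0
```

Emit:
apply_moves([
  {"x": 0.01,"y": 0,"z": 0,"twist": 0},
  {"x": 0.03,"y": 0,"z": 0,"twist": 0},
  {"x": 0.06,"y": 0,"z": 0,"twist": 0},
  {"x": 0.09,"y": 0,"z": 0,"twist": 0},
  {"x": 0.12,"y": 0,"z": 0,"twist": 0},
  {"x": 0.12,"y": 0,"z": -0.05,"twist": 0},
  {"x": 0.12,"y": 0,"z": -0.1,"twist": 0},
  {"x": 0.12,"y": 0,"z": -0.15,"twist": 0},
])

```text
t: 6.75
eef_pos: [0.5331, 0.2657, 0.1971]
ee_rot: [-0.0, 0.611, 0.791, -0.0]
ft_force: [0.6, -0.8, 0.2]
finger_gap: 0.636
grip_force: 0.0
```

```bash
python3 - <<'E'
from h import *
go((.46,.18,.35),0);go((.46,-.17,.35),0)
a=optics.snapshot("scene")
o=cv2.resize(a[180:270,270:390],(800,600),interpolation=2)
cv2.imwrite("pics/p4.png",o[:,:,::-1])
E
```

```text
shift [-0.0644 -0.0925 -0.1528] twist 14.6 cur yang 14.6 pos [0.5331 0.2657 0.1971]
shift [-0.403  -0.181  -0.1529] twist 14.6 cur yang 14.6 pos [0.5331 0.2657 0.1971]
```

View pics/p4.png

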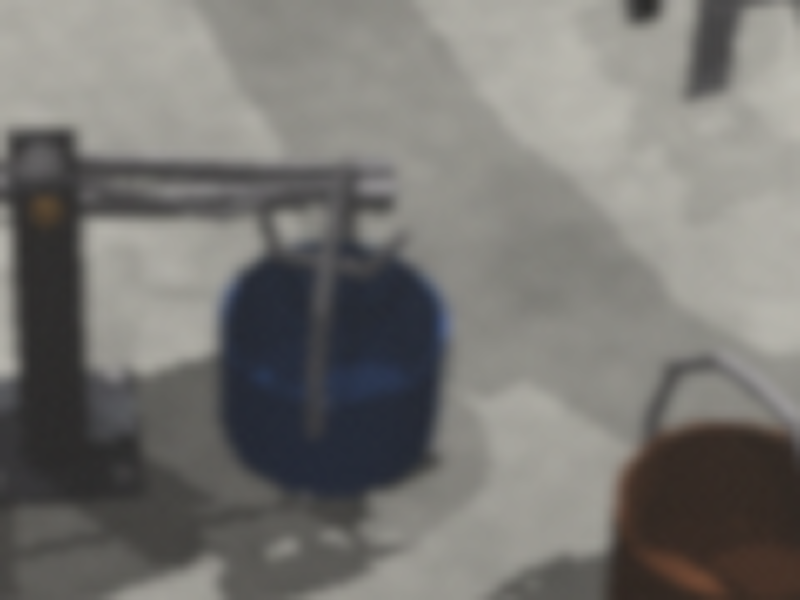

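The handle crosses the middle of the hook bed: handle at about (328,260), bed from (275,240) to (380,268). Now over to the pad.

Emit:
apply_moves([
  {"x": 0,"y": 0,"z": -0.045,"twist": 0},
  {"x": 0,"y": 0,"z": -0.09,"twist": 0},
  {"x": -0.02,"y": -0.01,"z": -0.13,"twist": 0},
  {"x": -0.06,"y": -0.03,"z": -0.15,"twist": 4},
  {"x": -0.1,"y": -0.05,"z": -0.15,"twist": 8},
  {"x": -0.14,"y": -0.06,"z": -0.15,"twist": 12},
  {"x": -0.18,"y": -0.07,"z": -0.15,"twist": 16},
  {"x": -0.22,"y": -0.08,"z": -0.15,"twist": 20},
], fingers=0.0)

```text
t: 7.6
eef_pos: [0.5115, 0.0306, 0.3456]
ee_rot: [0.0, 0.741, 0.672, -0.0]
ft_force: [1.5, 0.3, 0.4]
finger_gap: 0.014
grip_force: 0.0
```

```bash
python3 - <<'E'
from h import *
go((.58,-.173,.30),-10)
E
```

```text
shift [-0.1959  0.0879  0.0457] twist 4.4 cur yang -5.6 pos [0.5115 0.0306 0.3456]
```

Emit:
apply_moves([
  {"x": -0.04,"y": 0.018,"z": 0,"twist": 2},
  {"x": -0.08,"y": 0.036,"z": 0,"twist": 4},
  {"x": -0.12,"y": 0.054,"z": 0,"twist": 4},
  {"x": -0.16,"y": 0.072,"z": 0,"twist": 4},
  {"x": -0.196,"y": 0.088,"z": 0.01,"twist": 4},
  {"x": -0.196,"y": 0.088,"z": 0.03,"twist": 4},
  {"x": -0.196,"y": 0.088,"z": 0.045,"twist": 4},
  {"x": -0.196,"y": 0.088,"z": 0.065,"twist": 4},
])

```text
t: 8.4
eef_pos: [0.5812, -0.1705, 0.28]
ee_rot: [0.0, 0.763, 0.647, 0.0]
ft_force: [0.2, 0.4, 0.2]
finger_gap: 0.005
grip_force: 0.0
```

```bash
python3 - <<'E'
from h import *
go((.58,-.173,.246),-10);print(state()['ft_force'])
a=optics.snapshot("scene");b=optics.snapshot("side")
o=np.zeros((600,800,3),np.uint8)
o[:300,:]=cv2.resize(a[160:265,180:460],(800,300),interpolation=2);o[300:,:]=cv2.resize(b[160:280,220:540],(800,300),interpolation=2)
cv2.imwrite("pics/p5.png",o[:,:,::-1])
E
```

```text
shift [-0.0027 -0.0008  0.034 ] twist 0.6 cur yang -9.4 pos [ 0.5812 -0.1705  0.28  ]
[0.24098876 0.39800127 0.24418821]
```

View pics/p5.png

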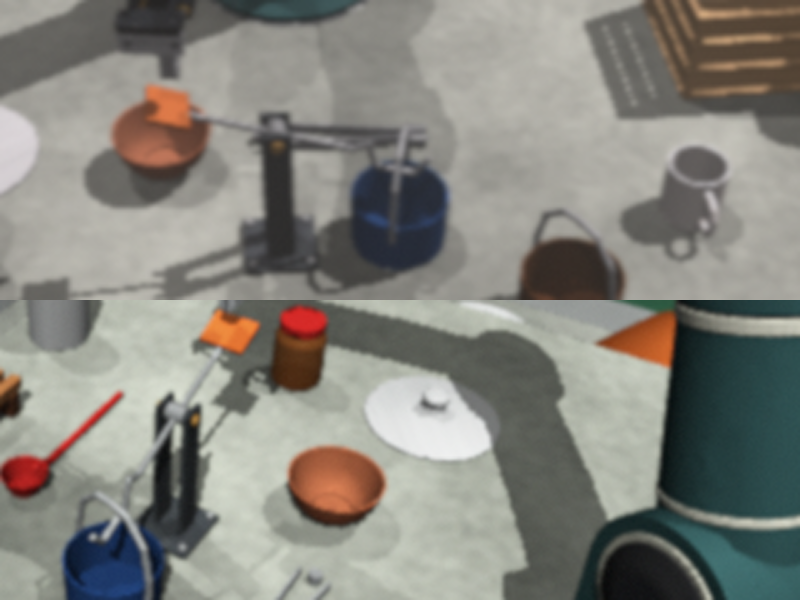

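The fingers sit centred above the pad, and both views show the hook inside the handle arch. I'll press slowly.

Emit:
apply_moves([
  {"x": -0.003,"y": 0,"z": 0.012,"twist": 0},
  {"x": -0.003,"y": 0,"z": 0.024,"twist": 0},
  {"x": -0.003,"y": 0,"z": 0.032,"twist": 0},
  {"x": -0.003,"y": 0,"z": 0.038,"twist": 0},
  {"x": -0.004,"y": 0,"z": 0.044,"twist": 0},
  {"x": -0.004,"y": 0,"z": 0.05,"twist": 0},
  {"x": -0.005,"y": 0,"z": 0.056,"twist": 0},
  {"x": -0.005,"y": 0,"z": 0.06,"twist": 0},
])

```text
t: 9.3
eef_pos: [0.5806, -0.1778, 0.2208]
ee_rot: [0.001, 0.763, 0.646, 0.0]
ft_force: [-0.7, -3.0, 6.9]
finger_gap: 0.002
grip_force: 2.9
```

Emit:
apply_moves([
  {"x": -0.001,"y": 0,"z": 0.004,"twist": 0},
  {"x": -0.002,"y": 0,"z": 0.009,"twist": 0},
  {"x": -0.003,"y": 0,"z": 0.014,"twist": 0},
  {"x": -0.003,"y": 0,"z": 0.018,"twist": 0},
  {"x": -0.003,"y": 0,"z": 0.022,"twist": 0},
  {"x": -0.003,"y": 0,"z": 0.026,"twist": 0},
  {"x": -0.003,"y": 0,"z": 0.029,"twist": 0},
  {"x": -0.003,"y": 0,"z": 0.032,"twist": 0},
])

```text
t: 10.1
eef_pos: [0.5806, -0.1813, 0.1895]
ee_rot: [0.002, 0.763, 0.646, 0.0]
ft_force: [1.1, -6.9, 9.5]
finger_gap: 0.005
grip_force: 4.9
```

Emit:
apply_moves([
  {"x": 0,"y": 0,"z": 0.002,"twist": 0},
  {"x": 0,"y": 0,"z": 0.004,"twist": 0},
  {"x": 0,"y": 0,"z": 0.006,"twist": 0},
  {"x": 0,"y": 0,"z": 0.008,"twist": 0},
  {"x": 0,"y": 0,"z": 0.008,"twist": 0},
])

```text
t: 10.6
eef_pos: [0.5808, -0.1813, 0.1833]
ee_rot: [0.002, 0.763, 0.646, 0.0]
ft_force: [-9.1, -4.1, 35.0]
finger_gap: 0.004
grip_force: 17.2
```

Emit:
apply_moves([
  {"x": 0,"y": 0,"z": 0.001,"twist": 0},
  {"x": 0,"y": 0,"z": 0.002,"twist": 0},
  {"x": 0,"y": 0,"z": 0.003,"twist": 0},
  {"x": 0,"y": 0,"z": 0.003,"twist": 0},
])

```text
t: 11.0
eef_pos: [0.581, -0.1813, 0.1828]
ee_rot: [0.003, 0.763, 0.646, 0.0]
ft_force: [-25.7, -1.3, 68.3]
finger_gap: 0.009
grip_force: 34.2
```

The arm is on its stop (0.183 m, and the force is rising), so I'll retreat and check.

Emit:
apply_moves([
  {"x": 0,"y": 0,"z": -0.006,"twist": 0},
  {"x": 0,"y": 0,"z": -0.015,"twist": 0},
  {"x": 0,"y": 0,"z": -0.03,"twist": 0},
  {"x": 0,"y": 0,"z": -0.06,"twist": 0},
  {"x": 0,"y": 0,"z": -0.1,"twist": 0},
  {"x": 0,"y": 0,"z": -0.14,"twist": 0},
  {"x": 0,"y": 0,"z": -0.14,"twist": 0},
  {"x": 0,"y": 0,"z": -0.14,"twist": 0},
])

```text
t: 11.8
eef_pos: [0.5799, -0.1799, 0.3184]
ee_rot: [0.001, 0.763, 0.646, 0.0]
ft_force: [-0.3, -0.3, -1.0]
finger_gap: 0.006
grip_force: 0.0
```

Emit:
apply_moves([
  {"x": 0,"y": 0,"z": 0,"twist": 0},
  {"x": 0,"y": 0,"z": 0,"twist": 0},
  {"x": 0,"y": 0,"z": 0,"twist": 0},
  {"x": 0,"y": 0,"z": 0,"twist": 0},
  {"x": 0,"y": 0,"z": 0,"twist": 0},
  {"x": 0,"y": 0,"z": 0,"twist": 0},
  {"x": 0,"y": 0,"z": 0,"twist": 0},
  {"x": 0,"y": 0,"z": 0,"twist": 0},
])

```text
t: 12.6
eef_pos: [0.5796, -0.18, 0.3174]
ee_rot: [-0.0, 0.763, 0.646, -0.0]
ft_force: [0.0, -0.5, -0.2]
finger_gap: 0.007
grip_force: 0.0
```

```bash
python3 - <<'E'
from h import *
print(state()['eef_pos'],state()['ft_force'])
a=optics.snapshot("scene");b=optics.snapshot("side")
for k in range(20): c=optics.snapshot("side")
d=optics.snapshot("scene")
r=(slice(160,360),slice(180,420))
print("diff",np.abs(b[r].astype(int)-c[r]).max(),np.abs(a[180:265,230:380].astype(int)-d[180:265,230:380]).max(),state()['t'])
o=np.zeros((600,800,3),np.uint8)
o[:300,:]=cv2.resize(d[160:265,180:460],(800,300),interpolation=2);o[300:,:]=cv2.resize(c[200:320,180:500],(800,300),interpolation=2)
cv2.imwrite("pics/p6.png",o[:,:,::-1])
E
```

```text
[ 0.57962022 -0.18000781  0.31741994] [ 0.00854446 -0.47739941 -0.22367548]
diff 24 12 13.75
```

View pics/p6.png

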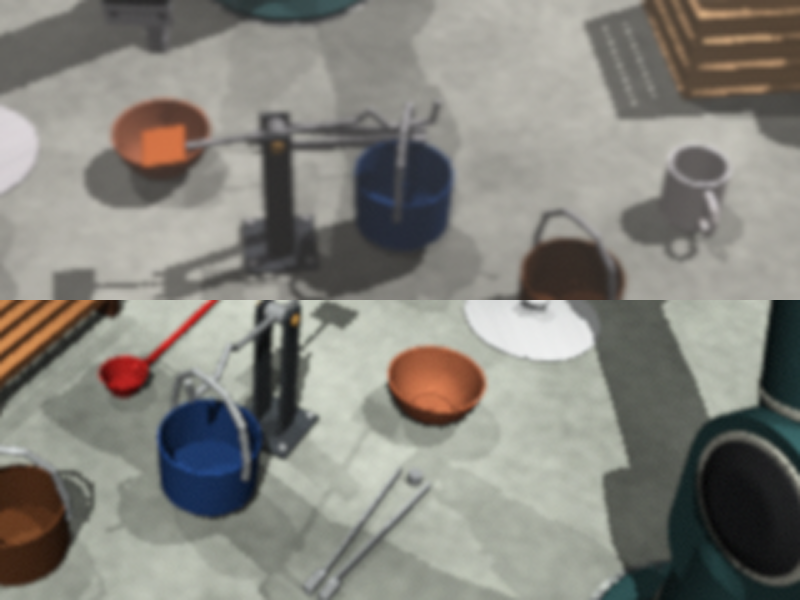

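The pail hangs clear of the bench with the pad down, and the bystanders are unmoved. I'll let any swing die out and check before handing in.

```bash
python3 - <<'E'
from h import *
L=[]
for k in range(110):
    b=optics.snapshot("side"); m=cv2.moments(blue("side",b)); L.append((m['m10']/m['m00'],m['m01']/m['m00']))
L=np.array(L)
for i in range(0,110,22): print(np.round(L[i:i+22].mean(0),2),np.round(np.ptp(L[i:i+22],axis=0),2))
print(state()['t'])
E
```

```text
[261.71 262.82] [0.08 0.07]
[261.71 262.82] [0.1  0.07]
[261.71 262.82] [0.11 0.08]
[261.71 262.82] [0.13 0.09]
[261.71 262.82] [0.11 0.06]
19.25
```

Over 5 s the pail's centre moves no more than 0.13 px, so it is at rest.

```bash
python3 -c "
from workcell import ticket
print(ticket.hand_in())"
```

```text
the job is handed in; nothing more can be done
None
```

The job is handed in (no verdict was returned): the blue pail hangs still from the raised hook, clear of the bench, with the pad fully down, the gripper clear and the kitchen things in view unmoved.

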